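Close a batch of capsules on a hand capsule filler

ROBOT

A 6-joint arm with a two-finger parallel gripper is mounted at the origin on a cart in front of the work surface, level with it; the furniture and walls round the work are solid. World frame = base frame: x ahead of the robot, y to its left, z up, the work surface at z = 0. Lengths are in m, angles in rad, forces in N, time in s.
With the tool pointing down it reaches from about 0.3 to 0.825 m from the base axis. Payload 5.4 kg.
Tool frame: the origin (TCP) lies at the very end of the fingers, on their centre line; the grasp point (between the pads) lies 19 mm behind it; z points along the fingers, y is the line along which they close (so a half turn about z gives the same grasp; the last joint's range is limited). The gripper opens to 92 mm and grips with 3 to 60 N. Pads are 20 mm wide; open, the fingers measure 128 mm over their backs; the gripper's body (75 mm by 189 mm) begins 69 mm behind the grasp point.
Start: joints at [-1.35, 0.158, 1.597, -0, 1.386, -0.21], TCP at [0.24, -0.522, 0.215] pointing down, gripper open.
Joint ranges: [-2.91, 2.91], [-0.94, 2.29], [0.18, 2.7], [-1.29, 4.43], [0.17, 2.64], [-3, 3]. Speed limits (rad/s): [2.57, 2.57, 3.14, 3.14, 3.14, 3.14].

INTERFACE

Orientations are given as a rotation vector (axis times angle).
In Python, from workcell import bot gives the robot as it stands. Calls block until the motion is done:
- bot.goto(position, orientation): joint-space move of the TCP to a pose.
- bot.line_to(position, rot=None, max_speed=0.15): straight line of the TCP; rot=None keeps the orientation; max_speed is the mean speed in m/s.
- bot.set_joints(angles): joint-space move.
- bot.set_gripper(opening, newtons=None): opening from 0.0 (shut) to 1.0 (fully open); newtons is the grip in N (None keeps the last); returns when the fingers have stopped.
- bot.hold(seconds).
- bot.inverse_kinematics(position, orientation): joint angles nearest the present ones, or None.
- bot.read_camera(name): name is "side" or "top" or "wrist"; returns a dict with "pixels" (400x640x3 uint8, blue, green, red), "fx", "fy", "cx", "cy" (pixels), "k1" (the pictures are not rectified: a ray, as slopes to the right and down, at radius r is drawn at 1 + k1 r^2 times it, then the intrinsics apply), "R" (3x3) and "t" (3): a world point X has camera coordinates R X + t. Camera axes: x right, y down, z forward; pixel columns grow to the right and rows downward; lengths in m; the calibration is good to about 2 mm. A picture is of the moment at which its call begins. There is no depth.
A pose or a line that the arm cannot do raises bot.MotionError and nothing moves.
- bot.job_done(): hands the job in, once; it reports no verdict.
Readings, each from a call of its own:
- bot.current_clock(): time.
- bot.current_joints(): joint angles.
- bot.current_joint_vel(): joint speeds.
- bot.current_effort(): joint torques, N m.
- bot.current_ee_pos(): TCP position.
- bot.current_tool_rot(): TCP orientation.
- bot.current_contact_force(): force on the tool from outside, world axes, zero at the start.
- bot.current_ft_torque(): the same for the moment, N m.
- bot.current_opening(): opening from 0.0 (shut) to 1.0 (fully open).
Only numpy, scipy, OpenCV 4.12 (cv2) and the standard library are available. Lean on these libraries where they do the work, as an engineer would, in place of code of your own. Each camera call takes 0.05 s, during which the arm holds its last target. There are 200 camera calls.

TASK

The capsule bodies in the hand capsule filler are filled and levelled. Lift the grey powder guard off the filler and lay it, without dropping it, flat in the enamel tray, which catches its loose powder; then take the cap plate by its bar handle, lower it over the two guide posts and press it down against the two sprung plungers until it meets the stop blocks, firmly but without ramming it. Finish while still holding the plate pressed down on its stops, so that the caps lock, and leave the jar, the scoop and the mortar where they are.

Things in the scene. Friction and masses are not known exactly. Their poses are not given: they have to be found in the camera images.
- filler: Hand capsule filler, fixed on the wooden work board (its top is 70 mm above the table): white base 196 mm (its x) by 96 mm (its y), 26 mm high; origin at its centre on the board's top, z up. On it an aluminium body plate 108 x 48 mm, top 40 mm above the board, and on its x axis, at x = +80 and -80 mm, two upright steel guide posts 9 mm thick, each in a sprung plunger between two stop blocks.
- post_near_tip (a point): Tip of the guide post at x = -80 mm of the filler, 86 mm above the board; the post is tapered from 74 mm up.
- post_far_tip (a point): Tip of the guide post at x = +80 mm of the filler, 86 mm above the board; tapered likewise.
- stop_blocks: The four fixed steel stop blocks of the filler, 18 x 18 mm, at x = +-80, y = +-32 mm of the filler, flat tops at 45 mm above the board: the hard stop for the cap plate's underside. Origin and axes are those of the filler.
- plunger_near (a joint): Travel of the sprung plunger round the post at x = -80 mm, in m: 0 up (its flat top, 23 mm across, at 57 mm above the board), grows as it is pressed; 0.012 when the cap plate rests on the stop blocks. Spring: 3 N to start, 7 N at 0.012 m.
- plunger_far (a joint): The same for the plunger round the post at x = +80 mm.
- powder_guard: Grey rectangular frame without top or bottom, 120 mm (its x) by 60 mm (its y), 40 mm high, walls 4.5 mm, 90 g; origin at the centre of its underside. It stands loosely round the body plate on the filler's base, between the posts, underside 26 mm above the board, long side along the filler's x. Grip it across its 60 mm width, lift it straight up; over 62 mm clears the posts.
- guard_mid (a point): Middle of the powder guard, 20 mm above its underside.
- cap_plate: Aluminium plate 190 mm (its x) by 88 mm (its y), 12 mm thick, about 260 g, lying on the board handle up; origin at the centre of its underside. Two 12 mm through holes on its x axis at x = +80 and -80 mm go over the guide posts, either way round. Black bar handle along its x on two pillars: 106 mm long, 18 mm wide, 20 mm high, its middle 48 mm above the underside (58 mm at the top).
- cap_plate_handle (a point): Middle of the cap plate's bar handle, 48 mm above the plate's underside.
- cap_plate_hole_a (a point): Lower mouth of the cap plate's hole at its x = +80 mm.
- cap_plate_hole_b (a point): Lower mouth of the cap plate's hole at its x = -80 mm.
- tray: White enamel tray with a blue rim, fixed on the board, 263 mm (its x) by 193 mm (its y), rim 29 mm high; origin under its centre; inner floor 3 mm above the board, flat over about 200 x 140 mm. It stands on one side of the filler and the cap plate on the other; which side is which changes.
- powder_jar: Glass jar with a black lid, 79 mm across, 154 mm high, behind the filler; leave it alone. Origin under its centre.
- scoop: Scoop 53 x 180 mm with a wooden handle, lying behind the filler; leave it alone. Origin under its centre.
- mortar: Brass mortar, 93 mm across, 84 mm high, behind the filler; leave it alone. Origin under its centre.

How it is judged:
By the outcome, as a careful person would: the job done as asked, in the order asked, and still so for the second after the job is handed in, while the arm keeps its last pose, push and grip.
It also fails if it takes over 64 s, if anything falls off the work surface, if the arm or the gripper's body presses on something with over 40 N, if the wrist force passes 120 N, or if a joint passes its speed limit or range.

## Working session

There is one attempt and no reset: what is moved stays moved. The work goes in short steps, each a Python script; the robot and the scene stay as the last script left them, time stands still between calls to the robot, and variables do not carry over. Pictures are saved under pics/ and viewed, on a budget of 10 in all, crops included, one or two more only if the job needs it, and the job is handed in when it is done.

```bash
mkdir -p pics
python3 - <<'E'
from workcell import bot
import cv2,pickle
d={}
for n in("top","side"):
    c=bot.read_camera(n);d[n]=c;cv2.imwrite(f"pics/{n}0.png",c["pixels"])
    print(n,c["fx"],c["fy"],c["cx"],c["cy"],c["k1"],c["R"],c["t"])
pickle.dump(d,open("c0.pkl","wb"))
print(bot.current_clock(),bot.current_tool_rot())
E
```

```text
top 512.3127189250107 512.3127189250107 318.66308536277825 202.0287896990632 -0.16964751378159662 [[ 0.00130306 -0.99999816  0.00140532]
 [-0.99558828 -0.00142916 -0.09381862]
 [ 0.09382046 -0.00127686 -0.99558831]] [-0.05225031  0.57691418  1.35747007]
side 459.7442191328995 459.7442191328995 321.6740210806361 201.63382628939664 -0.07907232133831668 [[-0.82136383 -0.5703324   0.00907777]
 [-0.35317347  0.49599658 -0.79325651]
 [ 0.44791735 -0.65475823 -0.60881993]] [0.43841901 0.33687525 1.16994433]
0.1 [-3.06730101e+00 -6.71136322e-01  8.18917340e-06]
```

View pics/top0.png

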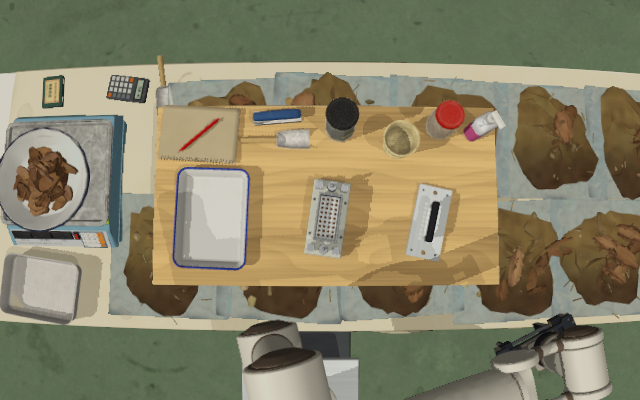

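View pics/side0.png

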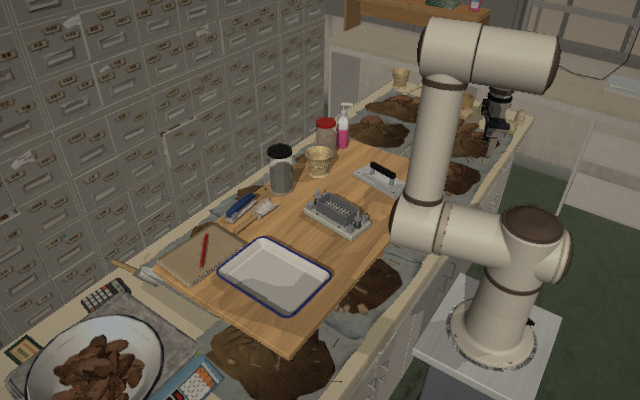

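The top view shows the tray at about (211,218), the filler at (328,217) and the cap plate at (430,221). The side view agrees. Next I'll enlarge the middle.

```bash
cat > h.py <<'E'
import numpy as np,cv2
from scipy.spatial.transform import Rotation as Ro
def ray(c,u,v):
    x=np.array([(u-c["cx"])/c["fx"],(v-c["cy"])/c["fy"]]);s=x.copy()
    for _ in range(20): s=x/(1+c["k1"]*(s@s))
    R=np.array(c["R"]);return -R.T@np.array(c["t"]),R.T@np.array([*s,1])
def at(c,u,v,z):
    o,d=ray(c,u,v);return o+d*(z-o[2])/d[2]
def proj(c,X):
    p=np.array(c["R"])@np.array(X)+np.array(c["t"]);s=p[:2]/p[2];s=s*(1+c["k1"]*(s@s))
    return np.array([c["fx"]*s[0]+c["cx"],c["fy"]*s[1]+c["cy"]])
def down(a):  # tool z down, tool y axis at world angle a
    y=np.array([np.cos(a),np.sin(a),0]);z=np.array([0,0,-1.]);return Ro.from_matrix(np.c_[np.cross(y,z),y,z]).as_rotvec()
E
python3 - <<'E'
import pickle,cv2
c=pickle.load(open("c0.pkl","rb"))["top"]
cv2.imwrite("pics/crop1.png",cv2.resize(c["pixels"][170:270,295:465],None,fx=4.7,fy=4.7,interpolation=cv2.INTER_CUBIC))
E
```

```text
(no output)
```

View pics/crop1.png

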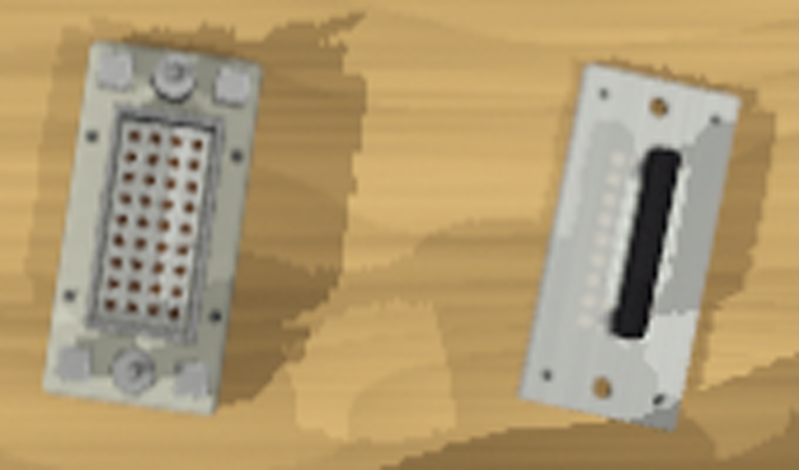

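The crop shows these points, in crop pixels:
- Filler base corners: (92,42), (260,62), (213,413), (44,390).
- Post tips: about (176,72) and (137,370).
- Plate corners: (587,63), (741,99), (674,430), (521,398).
- Plate holes: (659,107) and (601,388).

Run:
```python
import pickle;from h import *
c=pickle.load(open("c0.pkl","rb"))["top"]
f=lambda p,z:at(c,295+(p[0]+.5)/4.7-.5,170+(p[1]+.5)/4.7-.5,z)
def rep(n,P):
    P=np.array(P);m=P.mean(0);a=(P[0]+P[1]-P[2]-P[3])/2;b=(P[0]-P[1]+P[3]-P[2])/2
    print(n,m.round(4),np.hypot(*a[:2]).round(4),np.hypot(*b[:2]).round(4),np.degrees([np.arctan2(a[1],a[0]),np.arctan2(b[1],b[0])-np.pi/2]).round(2))
rep("base",[f(p,.096) for p in[(92,42),(260,62),(213,413),(44,390)]])
rep("plate",[f(p,.082) for p in[(587,63),(741,99),(674,430),(521,398)]])
rep("tray",[at(c,*p,.099) for p in[(178,168),(248,169),(244,270),(174,267)]])
for n,ps,z in(("holes",[(659,107),(601,388)],.082),("posts",[(176,72),(137,370)],.156)):
    a,b=[f(p,z) for p in ps];d=a-b;print(n,a.round(4),b.round(4),((a+b)/2).round(4),np.hypot(*d[:2]).round(4),np.degrees(np.arctan2(d[1],d[0])).round(2))
```

```text
base [ 0.5304 -0.0729  0.096 ] 0.1928 0.0927 [-7.73 -7.21]
plate [ 0.5198 -0.3392  0.082 ] 0.1895 0.0885 [-12.35 -12.44]
tray [0.5282 0.2268 0.099 ] 0.2585 0.1835 [-1.25 -1.39]
holes [ 0.5977 -0.3562  0.082 ] [ 0.4416 -0.3209  0.082 ] [ 0.5196 -0.3385  0.082 ] 0.1601 -12.72
posts [ 0.6071 -0.0842  0.156 ] [ 0.4517 -0.0638  0.156 ] [ 0.5294 -0.074   0.156 ] 0.1567 -7.45
```

The sizes check out: base 193x93 mm, plate 190x88 mm, hole spacing 160 mm, post spacing 157 mm. I'll move above the guard and look with the wrist camera.

Run:
```python
from workcell import bot
from h import *;import pickle
a=np.radians(-7.6)
bot.goto([.53,-.0735,.25],down(a-np.pi/2))
c=bot.read_camera("wrist");pickle.dump(c,open("w1.pkl","wb"));cv2.imwrite("pics/w1.png",c["pixels"])
print(bot.current_clock(),bot.current_ee_pos(),bot.current_joints(),-np.array(c["R"]).T@c["t"])
for p in[(80,0,.156),(-80,0,.156),(60,30,.136),(-60,30,.136),(60,-30,.136),(-60,-30,.136),(98,48,.096),(98,-48,.096),(-98,48,.096),(-98,-48,.096)]:
    x,y=p[0]/1e3,p[1]/1e3
    print(p,proj(c,[.53+x*np.cos(a)-y*np.sin(a),-.0735+x*np.sin(a)+y*np.cos(a),p[2]]).round(1))
```

```text
2.0833 [ 0.52991129 -0.07428943  0.24989188] [-3.65159667e-01  3.19832914e-02  1.66276653e+00 -1.90189605e-04
  1.44696745e+00  1.33934720e+00] [ 0.6077787  -0.08531977  0.42131692]
(80, 0, 0.156) [317.  102.2]
(-80, 0, 0.156) [317.5 286.5]
(60, 30, 0.136) [281.7 126.9]
(-60, 30, 0.136) [285.8 256.6]
(60, -30, 0.136) [352.7 126.8]
(-60, -30, 0.136) [349.3 256.6]
(98, 48, 0.096) [265.9  82.8]
(98, -48, 0.096) [368.8  82.6]
(-98, 48, 0.096) [273.9 272.1]
(-98, -48, 0.096) [361.7 272. ]
```

View pics/w1.png

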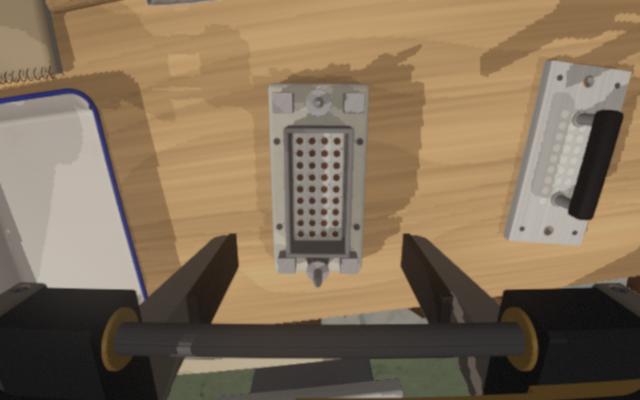

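The wrist view shows base corners at (269,85), (368,85), (361,272), (277,272) and post tips at (318.5,102) and (318,285). That is within about 2 px of my prediction and implies a shift of about 1 mm in -y. Now I'll grasp and lift the guard.

Run:
```python
from workcell import bot
from h import *
P=lambda s:print(s,round(bot.current_clock(),2),np.round(bot.current_ee_pos(),4),np.round(bot.current_contact_force(),2),round(bot.current_opening(),3))
bot.line_to([.530,-.0743,.112]); bot.line_to([.530,-.0743,.105],max_speed=.05);P("down")
bot.set_gripper(.5,15);P("grip")
bot.line_to([.530,-.0743,.125],max_speed=.05);P("up")
bot.line_to([.530,-.0743,.215],max_speed=.12);P("up2")
c=bot.read_camera("wrist");cv2.imwrite("pics/w2.png",c["pixels"])
```

```text
down 3.44 [ 0.5299 -0.0742  0.1049] [-0.5  -0.3   0.15] 1.001
grip 4.03 [ 0.5301 -0.0742  0.1051] [-0.17 -0.37  0.76] 0.651
up 4.58 [ 0.5301 -0.0744  0.1253] [-0.37 -0.34 -1.44] 0.655
up2 5.47 [ 0.5294 -0.0741  0.2139] [ 0.13  0.42 -0.64] 0.65
```

View pics/w2.png

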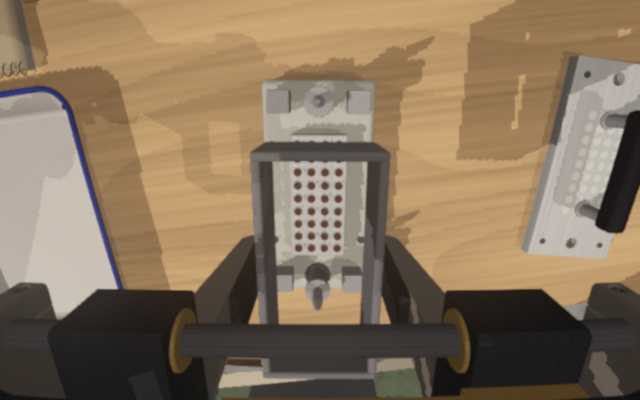

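The guard is held squarely (opening 0.65 = 60 mm), with its frame clear of the posts. Now into the tray.

Run:
```python
from workcell import bot
from h import *
P=lambda s:print(s,round(bot.current_clock(),2),np.round(bot.current_ee_pos(),4),np.round(bot.current_contact_force(),2),round(bot.current_opening(),3))
r=down(np.radians(-91.3)); x,y=.528,.227
bot.line_to([x,y,.215],r,max_speed=.15);P("over")
bot.line_to([x,y,.100],max_speed=.12);bot.line_to([x,y,.087],max_speed=.05);P("low")
f0=bot.current_contact_force()[2]
for z in np.arange(.0860,.0785,-.001):
    bot.line_to([x,y,z],max_speed=.02);f=bot.current_contact_force()[2]
    if f-f0>2.5:break
P("touch")
bot.set_gripper(.75);P("open");bot.set_gripper(1.);bot.line_to([x,y,.22],max_speed=.15);P("away")
c=bot.read_camera("wrist");cv2.imwrite("pics/w3.png",c["pixels"])
```

```text
over 7.68 [0.5281 0.2264 0.215 ] [ 0.11  0.37 -0.57] 0.65
low 9.2 [0.5276 0.2269 0.0865] [ 0.02  0.13 -0.37] 0.652
touch 10.7 [0.5282 0.2271 0.0814] [-0.63  0.21  2.79] 0.651
open 11.04 [0.528  0.227  0.0809] [-0.27 -0.26 -0.53] 0.748
away 12.63 [0.5273 0.2268 0.2187] [-1.12  0.49 -0.31] 1.001
```

View pics/w3.png

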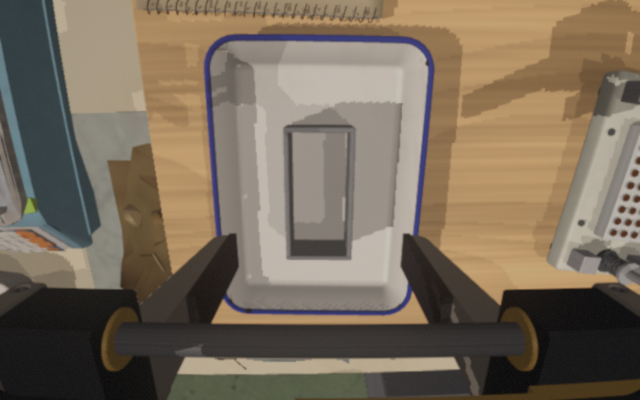

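The guard lies flat and centred in the tray, at (285-354, 127-258) in the image, with the tray's interior around it. Next I'll grasp the cap plate and lift it.

Run:
```python
from workcell import bot
from h import *;import pickle
P=lambda s:print(s,round(bot.current_clock(),2),np.round(bot.current_ee_pos(),4),np.round(bot.current_contact_force(),2),round(bot.current_opening(),3))
r=down(np.radians(-102.5)); x,y=.5197,-.3390
bot.goto([x,y,.22],r);P("over")
bot.set_gripper(.5)
bot.line_to([x,y,.099],max_speed=.12);P("down")
bot.set_gripper(.0,55);P("grip")
bot.line_to([x,y,.12],max_speed=.05);P("up");bot.line_to([x,y,.22],max_speed=.12);P("up2")
bot.line_to([.53,-.0743,.22],down(np.radians(-97.6)),max_speed=.15);bot.hold(.3);P("over filler");print(bot.current_tool_rot(),down(np.radians(-97.6)))
c=bot.read_camera("wrist");pickle.dump(c,open("w4.pkl","wb"));cv2.imwrite("pics/w4.png",cv2.resize(c["pixels"][40:340,160:480],None,fx=2,fy=2,interpolation=cv2.INTER_CUBIC))
c=bot.read_camera("top");pickle.dump(c,open("t4.pkl","wb"))
```

```text
over 14.72 [ 0.5202 -0.338   0.22  ] [-0.14 -0.08 -0.02] 1.0
down 16.68 [ 0.5203 -0.3396  0.1001] [-0.5  -0.09  0.77] 0.502
grip 17.22 [ 0.5198 -0.339   0.0993] [-0.13  0.69  0.89] 0.192
up 17.78 [ 0.5197 -0.339   0.1202] [-0.28  0.65 -1.88] 0.188
up2 18.77 [ 0.5192 -0.3385  0.2187] [-0.39  0.4  -2.63] 0.188
over filler 20.98 [ 0.53   -0.0746  0.22  ] [ 1.2   0.38 -3.13] 0.188
[ 3.13462637e+00 -2.08855392e-01 -8.81193703e-05] [ 3.13468576 -0.2082056   0.        ]
```

View pics/w4.png

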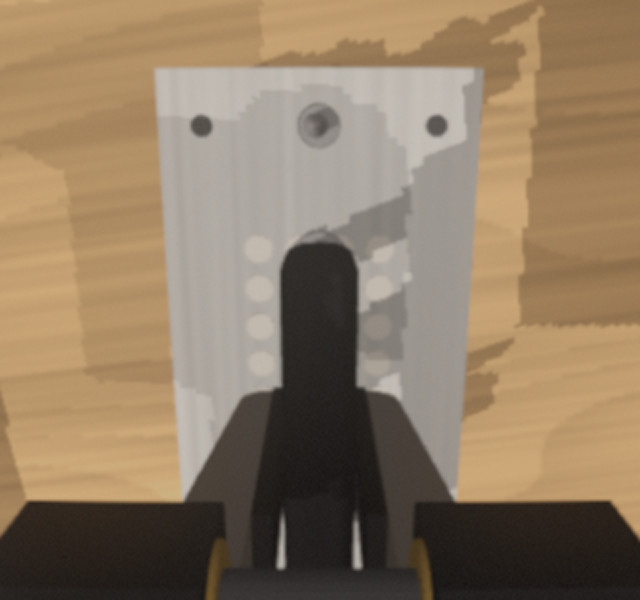

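The far post tip shows through the far hole: hole centre at about (319,125) in the crop, tip at about (318,124). The plate edges are symmetric about column 319.5. I'll put numbers on that.

Run:
```python
import pickle;from h import *
L=lambda n:pickle.load(open(n,"rb"));w1=L("w1.pkl");w4=L("w4.pkl")
g=lambda u,v:(160+(u+.5)/2-.5,40+(v+.5)/2-.5)
print("post far/near (w1)",at(w1,318.5,102,.156),at(w1,318,285,.156))
B=[at(w1,*p,.096) for p in[(269,85),(368,85),(361,272),(277,272)]];print("base c",np.mean(B,0))
print("post far thru hole (w4)",at(w4,*g(318,124),.156))
h=at(w4,*g(319,125),.2024);print("hole",h)
e=[at(w4,*g(*p),.2024) for p in[(155,68),(484,68),(182,490),(457,490)]];print(np.round(e,4))
m=lambda a,b:(a+b)/2
d=m(e[0],e[1])-m(e[2],e[3]);print("plate yaw",np.degrees(np.arctan2(d[1],d[0])),"hole-tcp should be 80mm at yaw",np.linalg.norm(h[:2]-[.53,-.0746]))
for n in("w1.pkl","w4.pkl"):
  c=L(n);print(-np.array(c["R"]).T@c["t"],[np.degrees(np.arctan2(*(np.array(c["R"])[1][[1,0]])))])
```

```text
post far/near (w1) [ 0.60925644 -0.08522977  0.156     ] [ 0.4521693  -0.06355727  0.156     ]
base c [ 0.52882514 -0.07458103  0.096     ]
post far thru hole (w4) [ 0.60932162 -0.0857394   0.156     ]
hole [ 0.60872886 -0.08596249  0.2024    ]
[[ 0.6296 -0.0441  0.2024]
 [ 0.6178 -0.1321  0.2024]
 [ 0.5028 -0.0272  0.2024]
 [ 0.491  -0.1151  0.2024]]
plate yaw -7.621736080972629 hole-tcp should be 80mm at yaw 0.0795445768995953
[ 0.6077787  -0.08531977  0.42131692] [np.float64(172.32566828933025)]
[ 0.60783494 -0.08567073  0.39140535] [np.float64(172.35162003391795)]
```

The hole is within 0.6 mm of the post and the yaws agree to 0.2°. I'll lower it with force monitoring.

Run:
```python
from workcell import bot
from h import *
F=lambda:np.array(bot.current_contact_force())
P=lambda s:print(s,round(bot.current_clock(),2),np.round(bot.current_ee_pos(),4),np.round(F(),2),np.round(bot.current_ft_torque(),2),round(bot.current_opening(),3))
x,y=.5306,-.0744;r=down(np.radians(-97.7))
bot.line_to([x,y,.19],r,max_speed=.08);P("pre")
f0=F()
for z in np.arange(.188,.1575,-.002):
    bot.line_to([x,y,z],max_speed=.04);f=F()-f0
    if np.linalg.norm(f)>6: P("contact");break
P("end")
c=bot.read_camera("wrist");cv2.imwrite("pics/w5.png",c["pixels"])
```

```text
pre 21.61 [ 0.5303 -0.0743  0.1893] [-0.33 -0.13 -2.53] [ 0.05  0.05 -0.05] 0.192
end 25.61 [ 0.5305 -0.0744  0.1578] [ 0.31  1.42 -3.14] [ 0.31 -0.05 -0.09] 0.192
```

Both posts went in without load: the underside is at about 0.1285, well below the tips. Now I'll press.

Run:
```python
from workcell import bot
from h import *
F=lambda:np.array(bot.current_contact_force())
x,y=.5306,-.0744
z=.1565
while z>.138:
    bot.line_to([x,y,z],max_speed=.02);f=F()
    print(round(z,4),round(bot.current_clock(),2),np.round(bot.current_ee_pos()[2],4),np.round(f,1),np.round(bot.current_ft_torque(),2))
    if f[2]>26 or np.hypot(*f[:2])>15:break
    z-=.0015 if z>.147 else .0005
```

```text
0.1565 25.91 0.1564 [ 0.1  1.4 -2.8] [ 0.25 -0.09 -0.15]
0.155 26.16 0.1556 [-2.3  1.1  1.8] [ 0.48  0.37 -0.13]
0.1535 26.41 0.154 [-2.1  1.5  4.3] [ 0.47  0.44 -0.13]
0.152 26.66 0.1523 [-3.7  2.1  4.9] [ 0.54  0.51 -0.08]
0.1505 26.91 0.1509 [-2.7  2.9  5.6] [ 0.52  0.58 -0.06]
0.149 27.16 0.1496 [-3.2  1.7  5.8] [ 0.55  0.59 -0.15]
0.1475 27.41 0.1482 [-3.1  1.4  7.8] [ 0.56  0.73 -0.11]
0.146 27.66 0.1469 [-4.3  2.4  7.9] [ 0.54  0.77 -0.14]
0.1455 27.91 0.1466 [-4.3  2.   9.3] [ 0.58  0.92 -0.12]
0.145 28.16 0.1462 [-4.3  1.5  9.5] [ 0.65  0.92 -0.05]
0.1445 28.41 0.1457 [-5.3  2.6 10.8] [ 0.67  0.96 -0.05]
0.144 28.66 0.1453 [-5.1  3.1 11.3] [ 0.62  0.96 -0.08]
0.1435 28.91 0.1449 [-3.3  2.9 10.2] [ 0.6   0.98 -0.1 ]
0.143 29.16 0.1445 [-6.3  3.2 12.1] [ 0.69  1.08 -0.08]
0.1425 29.41 0.1443 [-7.3  3.5 14.1] [ 0.72  1.25 -0.13]
0.142 29.66 0.1442 [-8.5  3.3 15.7] [ 0.71  1.46 -0.04]
0.1415 29.91 0.1442 [-10.9   4.2  18.8] [ 0.81  1.74 -0.09]
0.141 30.16 0.1442 [-11.5   4.5  21.6] [ 0.9   1.93 -0.11]
0.1405 30.41 0.1442 [-13.2   4.3  24.6] [ 0.97  2.19 -0.11]
0.14 30.66 0.1442 [-15.    5.9  27.1] [ 1.05  2.54 -0.11]
```

It met the stops at TCP z 0.1442 (0.1443 expected). A side load of -15 N in x has built up from arm compliance, so I'll ease it with small x/y offsets and check visually.

Run:
```python
from workcell import bot
from h import *;import pickle
F=lambda:np.array(bot.current_contact_force())
x,y,z=.5306,-.0744,.140
for i in range(8):
    f=F()
    if f[0]>-3: break
    x-=.0005
    if f[1]>2:y+=0 if i%2 else -.0002
    bot.line_to([x,y,z],max_speed=.01);f=F()
    print(round(x,4),round(y,4),round(bot.current_clock(),2),np.round(bot.current_ee_pos(),4),np.round(f,1),np.round(bot.current_ft_torque(),2))
print(bot.current_tool_rot(),bot.current_opening())
c=bot.read_camera("side");pickle.dump(c,open("s6.pkl","wb"))
u=proj(c,[.53,-.074,.12]).astype(int);a=c["pixels"][max(u[1]-60,0):u[1]+60,max(u[0]-80,0):u[0]+80]
w=bot.read_camera("wrist");pickle.dump(w,open("w6.pkl","wb"));b=w["pixels"][40:340,160:480]
cv2.imwrite("pics/s6.png",np.hstack([cv2.resize(a,(400,300),interpolation=cv2.INTER_CUBIC),cv2.resize(b,(320,300))]))
```

```text
0.5301 -0.0746 30.91 [ 0.5308 -0.0744  0.1442] [-11.8   6.3  25.9] [ 1.16  2.13 -0.12]
0.5296 -0.0746 31.16 [ 0.5308 -0.0744  0.1442] [-10.7   5.9  25. ] [ 1.19  1.82 -0.13]
0.5291 -0.0748 31.41 [ 0.5308 -0.0744  0.1442] [-8.1  7.4 23.6] [ 1.31  1.48 -0.16]
0.5286 -0.0748 31.66 [ 0.5308 -0.0744  0.1442] [-6.2  7.4 21.5] [ 1.29  1.17 -0.13]
0.5281 -0.075 31.91 [ 0.5308 -0.0745  0.1442] [-3.4  8.2 20.9] [ 1.47  0.87 -0.08]
0.5276 -0.075 32.16 [ 0.5308 -0.0745  0.1442] [-2.3  7.6 19.7] [ 1.44  0.59 -0.11]
[-3.13374665  0.21058461 -0.01240115] 0.18855280541989802
```

View pics/s6.png

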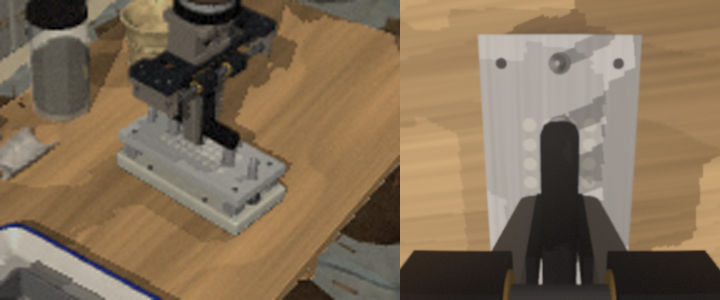

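The side view shows the plate level and parallel to the base with the posts protruding. The wrist view shows the post through the far hole. The y correction went the wrong way, so I'll reverse it and restore a firm push.

Run:
```python
from workcell import bot
from h import *
F=lambda:np.mean([(bot.hold(.05),bot.current_contact_force())[1] for _ in range(4)],0)
x,y,z=.5276,-.075,.140
for i in range(14):
    f=F();print(np.round([x,y,z],4),np.round(bot.current_ee_pos(),4),f.round(1))
    if f[2]>26 and abs(f[0])<5 and abs(f[1])<4:break
    if abs(f[1])>3:y+=.0006*np.sign(f[1])
    if abs(f[0])>4:x+=.0005*np.sign(f[0])
    if f[2]<26:z-=.0005
    bot.line_to([x,y,z],max_speed=.01)
bot.hold(1.);print(round(bot.current_clock(),2),F().round(1),np.round(bot.current_ft_torque(),2),np.round(bot.current_ee_pos(),4),bot.current_opening())
```

```text
[ 0.5276 -0.075   0.14  ] [ 0.5308 -0.0745  0.1443] [-1.4  8.1 19.5]
[ 0.5276 -0.0744  0.1395] [ 0.5308 -0.0744  0.1442] [-3.2  5.8 21.8]
[ 0.5276 -0.0738  0.139 ] [ 0.5308 -0.0745  0.1442] [-4.3  4.9 23.8]
[ 0.5271 -0.0732  0.1385] [ 0.5309 -0.0745  0.1442] [-3.6  2.7 25.2]
[ 0.5271 -0.0732  0.138 ] [ 0.5309 -0.0745  0.1442] [-5.4  3.6 28. ]
[ 0.5266 -0.0726  0.138 ] [ 0.5309 -0.0745  0.1442] [-3.7  1.3 26.1]
35.71 [-3.   1.3 26.2] [ 0.54  0.94 -0.07] [ 0.5309 -0.0745  0.1442] 0.1904604381972819
```

Run:
```python
from workcell import bot
bot.job_done();print(bot.current_clock())
```

```text
the job is handed in; nothing more can be done
the job is handed in; nothing more can be done
```

I handed the job in at about 36 s, with the arm still gripping the cap plate and pressing it down on its stop blocks.

- **Guard:** I lifted it straight off the filler and set it flat in the middle of the tray. I released it only after feeling about 3 N of contact, and the wrist picture afterwards showed it lying flat.
- **Cap plate:** It went over both guide posts without any load and was pressed slowly onto the stops. The height held at TCP z 0.1442 m while the push rose; I expected the stops at about 0.1443 m.
- **Last checks:** The push was steady at 26 N over a 1 s hold, with about 3 N sideways and no slip in the grip. The side picture showed the plate level on the filler.
- **Side load:** About 15 N sideways built up while pressing, because the arm flexes. I eased it off with small offsets; my first y correction went the wrong way, so I reversed it.
- **Not checked:** I did not look again at the jar, scoop and mortar with a dedicated picture. The arm never worked near them, and no unexpected contact force showed. The plunger travel was judged from plate height and force only.

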